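Hold the loupe in focus over a drilled bore

TASK

Pick the hand loupe up from its wooden rest by the handle, gripping it gently (fingers closing with no more than about 20 N), and hold it level with its lens centred over the large bore of the aluminium plate, the middle of the lens at the height of the pointer on the steel post beside it. Do not bump the loupe against the stand, shift the pointer or disturb the other things on the bench. Finish while still holding the loupe steady there: do not put it down or let go.

Things in the scene. Friction and masses are not known exactly. Their poses are not given: they have to be found in the camera images.
- loupe_grip (a point): Point to grip on the loose hand loupe (140 g): centre line of its dark square handle, 16 mm wide and high, 120 mm long (80 mm behind to 39 mm ahead of this point), round lens at one end; near the balance point. x: along the handle to the lens; z: up, square to the lens. Starts level on the rest, 48 mm above the bench, over the gap between the rest's blocks.
- lens (a point): Centre of the loupe's lens, half-way up its rim, 70 mm ahead of loupe_grip along x. The rim is 62 mm across and 16 mm high. Axes as loupe_grip; the loupe is level when z is vertical.
- rest: Fixed wooden rest under the loupe at the start; origin at its underside, below loupe_grip to 5 mm; x towards the lens. Base 196 x 70 x 12 mm high with two blocks, tops at 40 mm: under the lens (x = 37 to 103 mm, 66 wide) and under the handle's end (x = -88 to -52 mm, 40 wide). Between them the handle is free below and beside.
- stand: Fixed inspection stand: dark steel base 150 (x) by 170 (y) by 14 mm with an aluminium plate 104 x 84 mm in its middle, plate top 28 mm above the bench. Origin: underside, below the bore. z up; x points away from the robot within 0.4 rad. At x = 58, y = 66 mm a steel post, 14 mm thick, rises to 204 mm above the bench.
- bore (a point): Centre of the plate's one large bore (22 mm across) at the plate's top face; the four other holes, near the corners, are 7 mm. Axes as the stand.
- pointer_tip (a point): Tip of the thin level pointer (5 mm thick) clamped to the post by a dark collar 28 mm across and 16 mm high, the pointer at half the collar's height; it points at the bore's axis and ends about 47 mm short of it. Its height, 64 to 124 mm above the plate's top and different each time, marks the focal height. The collar slides on the post if pushed with about 8 N. z up.
- caliper: Loose bystander, to be left alone: steel caliper lying flat, 200 mm long, up to 42 mm wide, 8 mm high. Origin at its underside.
- washer: Loose bystander, to be left alone: thick steel washer lying flat, 36 mm across, 6 mm thick. Origin at its underside.
- bolt: Loose bystander, to be left alone: short steel bolt standing on its head, 21 mm across, 43 mm high. Origin at its underside.
- jar: Loose bystander, to be left alone: clear screw jar with white lid, 70 mm across, 85 mm high. Origin at its underside.
- fitting: Loose bystander, to be left alone: brass pipe fitting standing upright, 28 mm across, 48 mm high. Origin at its underside.
- screwdriver: Loose bystander, to be left alone: screwdriver lying flat, about 200 mm long. Origin at its underside.
- square: Loose bystander, to be left alone: combination square lying flat, orange head 110 mm long and 20 mm high, with a steel blade 160 mm long. Origin at its underside.
There are look-alikes about, which are no part of the job. Leave any green look-alike of the part that bears loupe_grip alone.

How it is judged:
By the outcome, as a careful person would: the job done as asked, in the order asked, and still so for the second after the job is handed in, while the arm keeps its last pose, push and grip.
It also fails if it takes over 51 s, if anything falls off the work surface, if the arm or the gripper's body presses on something with over 40 N, if the wrist force passes 120 N, or if a joint passes its speed limit or range.

ROBOT

A 6-joint arm with a two-finger parallel gripper is mounted at the origin on the work surface. World frame = base frame: x ahead of the robot, y to its left, z up, the work surface at z = 0. Lengths are in m, angles in rad, forces in N, time in s.
With the tool pointing down it reaches from about 0.375 to 0.9 m from the base axis. Payload 3.1 kg.
Tool frame: the origin (TCP) lies at the very end of the fingers, on their centre line; the grasp point (between the pads) lies 19 mm behind it (manip.pinch_z is the distance from the TCP to the grasp point, in m); z points along the fingers, y is the line along which they close (so a half turn about z gives the same grasp; the last joint's range is limited). The gripper opens to 85 mm and grips with 20 to 120 N. Pads are 22 mm wide; open, the fingers measure 114 mm over their backs; the gripper's body (76 mm by 85 mm) begins 54 mm behind the grasp point. The pads swing forward as they close: fully open they stand 13 mm farther back than shut.
Start: joints at [-1.357, 0.527, 1.433, -0, 1.181, -0.178], TCP at [0.239, -0.578, 0.208] pointing down, gripper open.
Joint ranges: [-3.08, 3.08], [-0.75, 2.2], [0.22, 2.44], [-1.43, 4.57], [0, 2.65], [-2.85, 2.85]. Speed limits (rad/s): [2.79, 2.79, 3.14, 3.14, 3.14, 3.14].

INTERFACE

Orientations are given as a unit quaternion [x, y, z, w].
In Python, from station import manip gives the robot as it stands.
- The arm moves only by the tool servo_tool, never from a script. Its argument "commands" is one flat list of numbers, 7 for each row, row after row: the shift along the tool's x, y, z each as a share of 500 mm, from -1 to 1, then the turn, a rotation vector about the tool's x, y, z each as a share of 360 degrees, from -1 to 1, then the opening, from -1 (shut) to 1 (fully open). In form: [dx, dy, dz, rx, ry, rz, claw, dx, dy, dz, rx, ry, rz, claw, ...]. A call has 1 to 12 rows; each row shifts and turns the commanded pose from where the row before left it, along the tool's axes as they then stand; what a row does not reach is not made up. A row lasts 1/12 s, in which the tool goes at most 41.7 mm and 7.16 degrees, less where a joint would pass 70% of its speed; a pose out of reach is approached as far as the arm can. A call with a number of a shift or a turn outside -1 to 1 is refused whole. A call with a gripper value outside its range is refused whole. The fingers move at their own pace and stop on an object; "force" is the grip in N (left out, the last holds). Time passes only in rows, so rows that do not move let the fingers close. It gives the time, the measured TCP pose, the force, the opening and the grip force at its end, in the units of the state.
- manip.sense(): the state, without advancing time (a new reading comes with each control period).
- manip.snapshot(name): name is "scene" or "top" or "wrist"; returns a dict with "img" (420x560x3 uint8, red, green, blue), "mtx" (3x3 intrinsics, pixels), "world_to_cam" (4x4, takes a point from world to camera coordinates). Camera axes: x right, y up, looking along -z (the intrinsics and any distortion apply to the point x, -y, -z); pixel columns grow to the right and rows downward; lengths in m; the calibration is good to about 2 mm. A picture is of the moment at which its call begins. There is no depth.
- manip.sign_off(): hands the job in; it is judged then, once.
Trained networks look in a picture, given as the dict that the camera call returned (one of the last four; its "shot" number tells which), for a name from the list of things; names that differ only in an ending like _2 or _b are one class to them, and where a whole thing is asked for, a point or a joint stands for the part that bears it (a point fixed in the world has none). Each returns a list of dicts, best first, with "conf" (0 to 1); they miss things now and then, are a little off and sometimes report something else, mostly with a low value. They report only what shows in the picture. A call takes as long as a camera call. They do not tell look-alikes from the thing itself.
- manip.look_for(picture, query): "box" ([left, top, width, height] in pixels, round what is visible of it).
- manip.silhouettes(picture, query): "pixels" (420x560 bool, what is visible of it) and "box" ([left, top, width, height] in pixels, round what is visible of it).
The state is a dict: "t": time; "q": joint angles; "qd": joint speeds; "tau": joint torques, N m; "tcp_pos": TCP position; "tool_rot": TCP orientation; "force": force on the tool from outside, world axes, zero at the start; "ft_torque": the same for the moment, N m; "finger_gap": opening from 0.0 (shut) to 1.0 (fully open); "gripper_force": force on a finger pad.
Only numpy, scipy, OpenCV 4.12 (cv2) and the standard library are available. Lean on these libraries where they do the work, as an engineer would, in place of code of your own. Each camera call takes 0.05 s, during which the arm holds its last target. There are 200 camera calls.

## Working session

There is one attempt and no reset: what is moved stays moved. The work goes in short steps, Python scripts to look and compute and a tool call to move; the robot and the scene stay as the last step left them, time stands still between calls to the robot, and variables do not carry over. Pictures are saved under pics/ and viewed, at most 10 in all, crops included, and the job is handed in when it is done.

Besides the shell and the picture viewer there is one more tool, called after ">>>" in YAML: its name, and indented under it one key for each argument. servo_tool: Moves the arm, as the interface text tells. Its arguments: {"type":"object","properties":{"commands":{"type":"array"},"force":{"type":"number"}},"required":["commands"]}

```bash
mkdir -p pics; cat > h.py <<'E'
import numpy as np, cv2
from station import manip
def snap(n,save=None):
    p=manip.snapshot(n)
    if save: cv2.imwrite('pics/'+save,cv2.cvtColor(p['img'],cv2.COLOR_RGB2BGR))
    return p
def ray(p,u,v):
    d=np.linalg.inv(p['mtx'])@[u,v,1]; d=np.array([d[0],-d[1],-d[2]])
    M=p['world_to_cam']; R=M[:3,:3]; return -R.T@M[:3,3], R.T@d
def at(p,u,v,z):
    c,d=ray(p,u,v); return c+d*(z-c[2])/d[2]
def proj(p,X):
    X=np.atleast_2d(X); M=p['world_to_cam']; c=X@M[:3,:3].T+M[:3,3]; c=c*[1,-1,-1]
    h=c@p['mtx'].T; return h[:,:2]/h[:,2:]
def tri(obs):
    A=0;b=0
    for p,u,v in obs:
        c,d=ray(p,u,v); d=d/np.linalg.norm(d); P=np.eye(3)-np.outer(d,d); A=A+P;b=b+P@c
    return np.linalg.solve(A,b)
E
python3 - <<'E'
from h import *
np.set_printoptions(precision=4,suppress=True)
for n in ['scene','top']:
    p=snap(n,n+'0.png')
    print(n,p.keys(),p['mtx'].tolist(),ray(p,280,210))
    for q in ['loupe_grip','lens','bore','stand','pointer_tip','rest']:
        print(q,[(np.round(d['box'],1).tolist(),round(d['conf'],2)) for d in manip.look_for(p,q)])
print(manip.sense())
E
```

```text
scene dict_keys(['img', 'mtx', 'world_to_cam', 'shot']) [[417.0195190001698, 0.0, 282.12125787552867], [0.0, 417.0195190001698, 209.34546250899658], [0.0, 0.0, 1.0]] (array([1.2404, 0.5335, 0.7211]), array([-0.6385, -0.5192, -0.5682]))
loupe_grip [([370.9, 220.0, 46.3, 32.4], 0.93), ([112.5, 191.3, 48.5, 22.8], 0.91), ([188.1, 189.9, 50.6, 28.1], 0.71), ([265.1, 163.7, 44.4, 21.6], 0.6)]
lens [([264.5, 166.1, 40.7, 20.2], 0.8), ([186.9, 188.9, 52.3, 31.6], 0.79), ([170.1, 170.5, 48.2, 25.0], 0.62), ([110.3, 189.4, 48.5, 26.2], 0.57), ([374.7, 225.0, 42.0, 32.7], 0.57)]
bore [([331.9, 248.4, 95.2, 76.8], 0.63)]
stand [([327.1, 249.7, 96.7, 75.5], 0.9)]
pointer_tip [([386.8, 280.5, 15.4, 14.5], 0.52)]
rest [([180.6, 194.6, 66.5, 37.5], 0.92)]
top dict_keys(['img', 'mtx', 'world_to_cam', 'shot']) [[530.6796360611468, 0.0, 277.81639230179843], [0.0, 530.6796360611468, 200.73749012548123], [0.0, 0.0, 1.0]] (array([ 0.1692, -0.0212,  1.7959]), array([ 0.1792, -0.0236, -0.9837]))
loupe_grip [([377.4, 144.1, 51.8, 20.7], 0.82), ([190.3, 229.5, 18.8, 55.9], 0.66), ([331.3, 162.8, 21.7, 54.8],
[... 208 characters left out ...]
59.7, 58.5, 58.9], 0.77)]
stand [([154.9, 160.8, 58.8, 59.5], 0.84), ([253.0, 163.5, 16.2, 59.0], 0.68)]
pointer_tip [([158.5, 164.2, 8.9, 14.0], 0.45)]
rest [([327.1, 163.0, 23.2, 56.4], 0.96), ([242.4, 244.6, 10.1, 8.7], 0.47)]
{'t': 0.7, 'q': array([-1.3575,  0.5275,  1.4327,  0.    ,  1.1814, -0.1785]), 'qd': array([-0.0001,  0.0003, -0.0005,  0.0009, -0.0005,  0.0001]), 'tau': array([ -0.0009, -44.2171, -17.8383,  -0.0002,   0.0007,  -0.    ]), 'tcp_pos': array([ 0.2387, -0.5776,  0.2076]), 'tool_rot': array([0.9809, 0.1946, 0.    , 0.    ]), 'force': array([-0.628 ,  0.1228,  0.0975]), 'ft_torque': array([0.0132, 0.0205, 0.0443]), 'gripper_force': 0.0, 'finger_gap': 1.0000270094840837}
```

```bash
python3 - <<'E'
import cv2
a=cv2.imread('pics/top0.png')[110:330,130:450]
cv2.imwrite('pics/topc.png',cv2.resize(a,(800,550),interpolation=cv2.INTER_CUBIC))
a=cv2.imread('pics/scene0.png')[130:370,90:450]
cv2.imwrite('pics/scenec.png',cv2.resize(a,(800,533),interpolation=cv2.INTER_CUBIC))
E
```

```text
(no output)
```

View pics/topc.png

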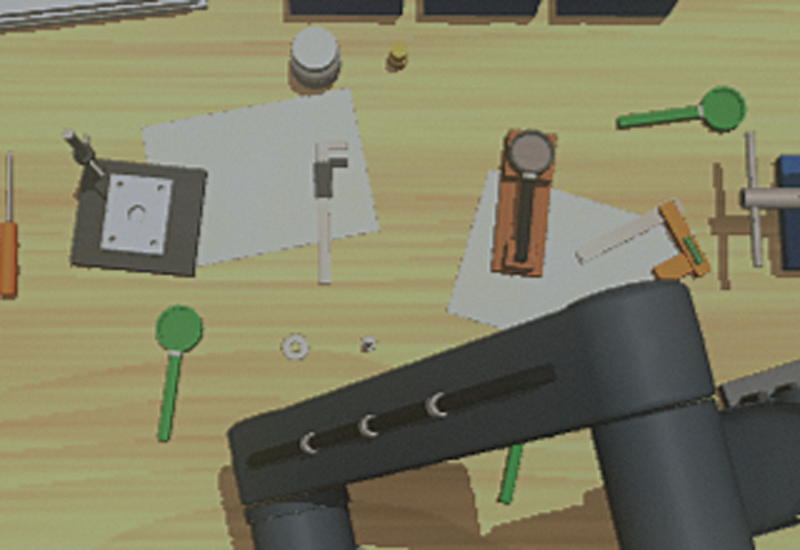

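View pics/scenec.png

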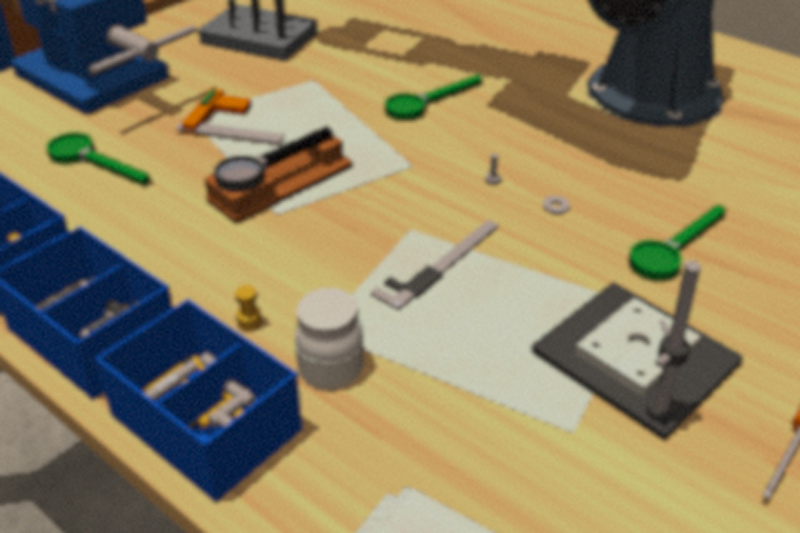

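The top crop shows the dark loupe on the wooden rest: lens at about (530,150), handle end at about (520,262) in crop pixels. The bore is at about (137,212) and the post at top-left of the stand, with three green look-alikes elsewhere. The scene crop shows the post with its collar at about (675,350), low on the post.

```bash
python3 - <<'E'
from h import *
np.set_printoptions(precision=4,suppress=True)
p=snap('top'); w=snap('wrist')
g=lambda x,y,z:at(p,130+x/2.5,110+y/2.5,z)
L=g(530,150,.056);H=g(520,262,.056);B=g(137,212,.028)
print('lens',L,'hend',H,'bore',B)
for n,x,y in [('caliper',323,200),('jar',316,50),('post top',72,138),('bolt',370,345)]: print(n,g(x,y,0.2 if 'post' in n else .02))
s=[g(x,y,.014)[:2] for x,y in [(87,158),(207,170),(194,276),(72,263)]];print(np.array(s))
d=(L-H)[:2];print('yaw',np.arctan2(d[1],d[0]),np.linalg.norm(d), 'grip', L[:2]-.07*d/np.linalg.norm(d))
# wrist camera in tool frame
from scipy.spatial.transform import Rotation as R
st=manip.sense();Rt=R.from_quat(st['tool_rot']).as_matrix();c,_=ray(w,280,210);M=w['world_to_cam']
print('cam pos tool',Rt.T@(c-st['tcp_pos']));print('cam axes in tool',Rt.T@M[:3,:3].T);print(w['mtx'][0,0]);print('Rt',Rt)
E
```

```text
lens [ 0.6244 -0.2737  0.056 ] hend [ 0.4702 -0.2563  0.056 ] bore [0.5433 0.2595 0.028 ]
caliper [0.5623 0.0073 0.02  ]
jar [0.7776 0.0181 0.02  ]
post top [0.6004 0.3154 0.2   ]
bolt [ 0.3632 -0.0567  0.02  ]
[[0.6222 0.3328]
 [0.6056 0.1674]
 [0.4577 0.1818]
 [0.4754 0.3473]]
yaw -0.11221511454436192 0.15514875662569763 grip [ 0.5548 -0.2658]
cam pos tool [ 0.0819  0.0004 -0.1662]
cam axes in tool [[ 0.0005  0.9475  0.3196]
 [ 1.     -0.0007  0.0006]
 [ 0.0008  0.3196 -0.9475]]
323.1665305643418
Rt [[ 0.9242  0.3818  0.    ]
 [ 0.3818 -0.9242 -0.0001]
 [-0.      0.     -1.    ]]
```

>>> servo_tool:
  commands: [0, 0, 0, 0, 0, 0.016, 1, 0, 0, 0, 0, 0, 0.016, 1, 0, 0, 0, 0, 0, 0.016, 1, 0, 0, 0, 0, 0, 0.016, 1, 0, 0, 0, 0, 0, 0.016, 1, 0.033, -0.04, 0, 0, 0, 0, 1, 0.033, -0.04, 0, 0, 0, 0, 1, 0.033, -0.04, 0, 0, 0, 0, 1, 0.033, -0.04, 0, 0, 0, 0, 1, 0.033, -0.04, 0, 0, 0, 0, 1, 0.033, -0.04, 0, 0, 0, 0, 1, 0.033, -0.04, 0, 0, 0, 0, 1]

```text
t: 1.8
tcp_pos: [0.3698, -0.4504, 0.2077]
tool_rot: [0.998, -0.056, 0.0, 0.0]
force: [0.7, -0.2, 0.1]
finger_gap: 1.001
gripper_force: 0.0
```

>>> servo_tool:
  commands: [0.033, -0.04, 0, 0, 0, 0, 1, 0.033, -0.04, 0, 0, 0, 0, 1, 0.033, -0.04, 0, 0, 0, 0, 1, 0.033, -0.04, 0, 0, 0, 0, 1, 0.033, -0.04, 0, 0, 0, 0, 1, 0.033, -0.04, 0, 0, 0, 0, 1, 0.033, -0.04, 0, 0, 0, 0, 1, 0.033, -0.04, 0, 0, 0, 0, 1, 0.033, -0.04, 0, 0, 0, 0, 1, 0.033, -0.04, 0, 0, 0, 0, 1, 0, 0, 0, 0, 0, 0, 1, 0, 0, 0, 0, 0, 0, 1]

```text
t: 2.8
tcp_pos: [0.5557, -0.2697, 0.2075]
tool_rot: [0.999, -0.054, -0.0, 0.0]
force: [-0.1, -0.5, 0.2]
finger_gap: 1.001
gripper_force: 0.0
```

```bash
python3 - <<'E'
from h import *
np.set_printoptions(precision=4,suppress=True)
p=snap('wrist','w1.png'); print(manip.sense()['tcp_pos'],manip.sense()['t'],manip.sense()['tool_rot'])
for q in ['loupe_grip','lens','rest']:
    print(q,[(np.round(d['box'],1).tolist(),round(d['conf'],2)) for d in manip.look_for(p,q)])
for d in manip.silhouettes(p,'loupe_grip')[:2]:
    print(d['conf'],d['box'],d['pixels'].sum())
E
```

```text
[ 0.555  -0.2705  0.2075] 2.85 [ 0.9985 -0.0547 -0.0003  0.0002]
loupe_grip [([280.3, 324.7, 40.7, 52.1], 0.91), ([242.8, 76.6, 68.2, 176.2], 0.65), ([394.4, 0.6, 165.3, 45.3], 0.57), ([2.2, 2.6, -1.1, 24.6], 0.18)]
lens [([243.0, 71.9, 67.9, 183.2], 0.98), ([278.4, 324.9, 46.1, 51.9], 0.9), ([394.0, 0.1, 164.2, 49.7], 0.73)]
rest [([247.2, 75.5, 66.1, 175.8], 0.68)]
0.92 [241.1, 75.9, 69.3, 179.6] 5043
0.66 [395.3, 0.0, 164.1, 44.0] 3797
```

View pics/w1.png

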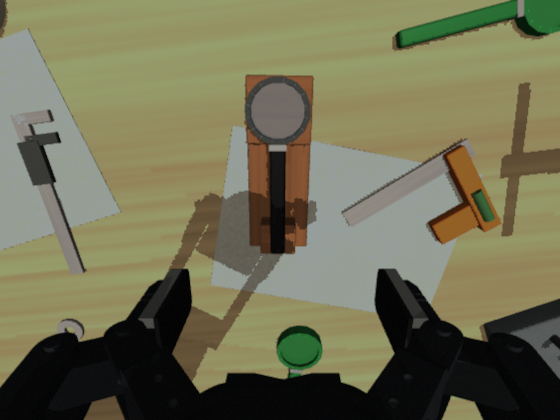

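The wrist view shows the loupe upright in the picture: lens at about (278,110), dark handle from (278,150) to (278,253), well aligned with the tool x axis. I'll measure it now.

```bash
cat > meas.py <<'E'
from h import *
def loupe(p,z=.056):
    ds=manip.silhouettes(p,'loupe_grip'); d=[d for d in ds if 0.5<d['conf']][0]
    for d in ds:
        x,y,w,h=d['box']
        if d['conf']>.5 and abs(x+w/2-277)<25 and h>100: break
    m=d['pixels']; r,c=np.nonzero(m); pts=[]
    rows=np.unique(r); wd={k:(c[r==k].min(),c[r==k].max(),(r==k).sum()) for k in rows}
    hr=[k for k in rows if wd[k][2]<0.45*max(v[2] for v in wd.values()) and k>rows[0]+45]
    P=np.array([at(p,(wd[k][0]+wd[k][1])/2,k,z)[:2] for k in hr[4:-6]])
    mean=P.mean(0); v=np.linalg.svd(P-mean)[2][0]; v*=np.sign(v[0])
    W=max(range(len(rows)),key=lambda i:wd[rows[i]][2])
    lens_m=np.zeros_like(m,np.uint8); top=rows[0]; lens_m[top:top+72]=m[top:top+72]
    cn=max(cv2.findContours(lens_m,cv2.RETR_EXTERNAL,cv2.CHAIN_APPROX_NONE)[0],key=len)[:,0]
    cn=cn[cn[:,1]<top+50]; Q=np.array([at(p,a,b,z)[:2] for a,b in cn])
    A=np.c_[2*Q,np.ones(len(Q))]; s=np.linalg.lstsq(A,(Q**2).sum(1),rcond=None)[0]
    rad=np.sqrt(s[2]+s[:2]@s[:2])
    e=at(p,(wd[hr[-1]][0]+wd[hr[-1]][1])/2,rows[-1],z)[:2]
    return s[:2],rad,mean,v,e
E
python3 - <<'E'
from meas import *
np.set_printoptions(precision=4,suppress=True)
p=snap('wrist'); C,rad,mean,v,e=loupe(p); print('lens',C,rad,'handle mid',mean,'dir',v,'yaw',np.arctan2(v[1],v[0]),'end',e)
print('yaw lens-end',np.arctan2(*(C-e)[::-1]),np.linalg.norm(C-e))
print('grip',C-.07*(C-e)/np.linalg.norm(C-e))
E
```

```text
lens [ 0.6253 -0.2722] 0.030817224357435002 handle mid [ 0.5409 -0.2623] dir [ 0.9931 -0.1174] yaw -0.11762383106292225 end [ 0.4775 -0.2549]
yaw lens-end -0.11649663048446046 0.14877893094112335
grip [ 0.5557 -0.264 ]
```

>>> servo_tool:
  commands: [0.001, -0.013, 0, 0, 0, 0.0013, 1, 0, 0, 0.03, 0, 0, 0, 1, 0, 0, 0.04, 0, 0, 0, 1, 0, 0, 0.04, 0, 0, 0, 1, 0, 0, 0.04, 0, 0, 0, 1, 0, 0, 0.04, 0, 0, 0, 1, 0, 0, 0.04, 0, 0, 0, 1, 0, 0, 0.04, 0, 0, 0, 1, 0, 0, 0.03, 0, 0, 0, 1, 0, 0, 0, 0, 0, 0, 1, 0, 0, 0, 0, 0, 0, 1]
  force: 20

```text
t: 4.07
tcp_pos: [0.5558, -0.2639, 0.057]
tool_rot: [0.998, -0.06, -0.001, -0.001]
force: [-0.3, -1.1, 1.4]
finger_gap: 0.997
gripper_force: 0.0
```

```bash
python3 - <<'E'
from meas import *
np.set_printoptions(precision=4,suppress=True)
p=snap('wrist','w2.png'); s=manip.sense(); print(s['tcp_pos'],s['tool_rot'])
C,rad,mean,v,e=loupe(p); print('lens',C,rad,'yaw',np.arctan2(v[1],v[0]),mean)
E
```

```text
[ 0.5566 -0.2645  0.0581] [ 0.9982 -0.0597  0.0002  0.0001]
lens [ 0.6257 -0.2723] 0.030575179318449462 yaw -0.11490040917960678 [ 0.5431 -0.2628]
```

View pics/w2.png

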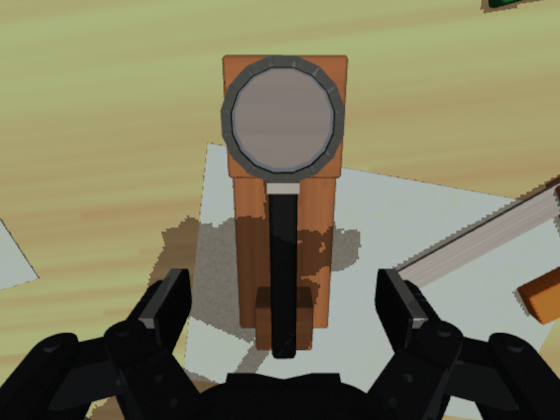

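The wrist view shows the handle at column 284, midway between the pads (188 and 377), with nothing under them but the square's flat blade to the right. I'll go down the last 29 mm and close.

>>> servo_tool:
  commands: [0, 0, 0.03, 0, 0, 0, 1, 0, 0, 0.028, 0, 0, 0, 1, 0, 0, 0, 0, 0, 0, 1, 0, 0, 0, 0, 0, 0, -1, 0, 0, 0, 0, 0, 0, -1, 0, 0, 0, 0, 0, 0, -1, 0, 0, 0, 0, 0, 0, -1, 0, 0, 0, 0, 0, 0, -1, 0, 0, 0, 0, 0, 0, -1, 0, 0, 0, 0, 0, 0, -1, 0, 0, 0, 0, 0, 0, -1, 0, 0, 0, 0, 0, 0, -1]
  force: 20

```text
t: 5.17
tcp_pos: [0.5565, -0.2645, 0.0292]
tool_rot: [0.998, -0.059, 0.0, 0.0]
force: [-1.3, 0.6, 4.8]
finger_gap: 0.178
gripper_force: 21.0
```

>>> servo_tool:
  commands: [0, 0, 0, 0, 0, 0, -1, 0, 0, 0, 0, 0, 0, -1, 0, 0, 0, 0, 0, 0, -1, 0, 0, 0, 0, 0, 0, -1]
  force: 20

```text
t: 5.5
tcp_pos: [0.5566, -0.2645, 0.0292]
tool_rot: [0.998, -0.059, 0.0, 0.0]
force: [-0.5, 0.5, 4.6]
finger_gap: 0.174
gripper_force: 21.0
```

>>> servo_tool:
  commands: [0, 0, -0.005, 0, 0, 0, -1, 0, 0, -0.01, 0, 0, 0, -1, 0, 0, -0.02, 0, 0, 0, -1, 0, 0, -0.04, 0, 0, 0, -1, 0, 0, -0.045, 0, 0, 0, -1, 0, 0, -0.05, 0, 0, 0, -1, 0, 0, -0.05, 0, 0, 0, -1, 0, 0, -0.05, 0, 0, 0, -1, 0, 0, -0.04, 0, 0, 0, -1, 0, 0, -0.03, 0, 0, 0, -1, 0, 0, -0.02, 0, 0, 0, -1, 0, 0, 0, 0, 0, 0, -1]

```text
t: 6.5
tcp_pos: [0.5575, -0.2651, 0.2115]
tool_rot: [0.998, -0.059, 0.002, 0.001]
force: [0.8, 0.5, -1.8]
finger_gap: 0.178
gripper_force: 20.3
```

```bash
python3 - <<'E'
from h import *
np.set_printoptions(precision=4,suppress=True)
s=snap('scene'); t=snap('top'); w=snap('wrist')
a=cv2.resize(cv2.cvtColor(s['img'],6 if 0 else cv2.COLOR_RGB2BGR)[240:330,320:430],(550,450),interpolation=cv2.INTER_CUBIC)
b=cv2.resize(cv2.cvtColor(w['img'],cv2.COLOR_RGB2BGR)[:,150:410],(250,404))
c=np.zeros((450,800,3),np.uint8); c[:,:550]=a; c[:404,550:]=b
cv2.imwrite('pics/mix.png',c)
print(manip.sense()['tcp_pos'],manip.sense()['force'],manip.sense()['gripper_force'])
# predicted post axis in scene, for heights
B=np.array([.5433,.2595,0]);ya=-.097;R=np.array([[np.cos(ya),-np.sin(ya),0],[np.sin(ya),np.cos(ya),0],[0,0,1]])
for z in [.014,.092,.122,.152,.204]: print(z,proj(s,B+R@[.058,.066,z]))
tip=lambda z:B+R@(np.array([.058,.066,0])*47/np.hypot(58,66)+[0,0,z])
for z in [.092,.122,.152]: print('tip',z,proj(s,tip(z)),proj(t,tip(z)))
print('bore',proj(s,B+[0,0,.028]))
E
```

```text
[ 0.5555 -0.2638  0.2076] [-0.0403  0.3049 -2.3079] 20.314579904079437
0.014 [[384.7997 313.9869]]
0.092 [[390.4668 288.6099]]
0.122 [[392.8023 278.152 ]]
0.152 [[395.2324 267.2704]]
0.204 [[399.6862 247.3267]]
tip 0.092 [[385.1888 275.0387]] [[172.3473 180.5336]]
tip 0.122 [[387.3354 264.7159]] [[170.7189 178.3644]]
tip 0.152 [[389.5655 253.991 ]] [[169.0337 176.1194]]
bore [[375.6378 281.1148]]
```

View pics/mix.png

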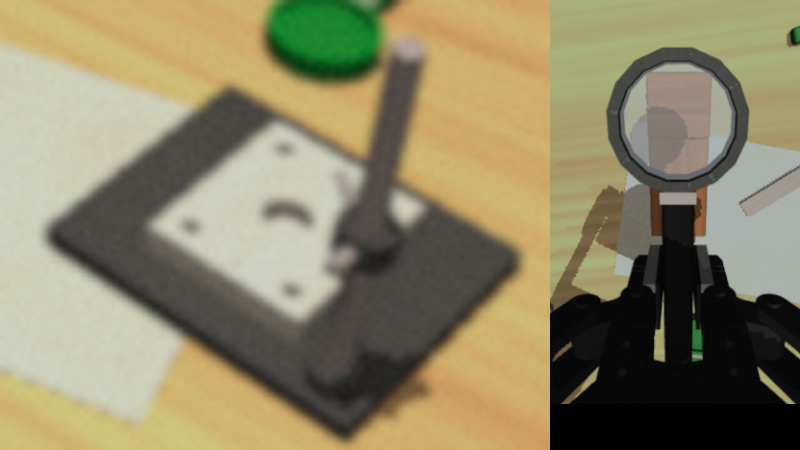

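The mix picture shows the collar at scene pixel (393,288) and the pointer tip at about (389,277), which puts the pointer at roughly 0.09–0.095 m. On the right, the loupe hangs straight in the fingers. Next I'll carry it high to a spot beside the stand for a closer look.

>>> servo_tool:
  commands: [-0.005, -0.015, 0, 0, 0, 0, -1, -0.008, -0.025, 0, 0, 0, 0, -1, -0.011, -0.035, 0, 0, 0, 0, -1, -0.012, -0.04, 0, 0, 0, 0, -1, -0.012, -0.04, 0, 0, 0, 0, -1, -0.012, -0.04, 0, 0, 0, 0, -1, -0.012, -0.04, 0, 0, 0, 0, -1, -0.012, -0.04, 0, 0, 0, 0, -1, -0.012, -0.04, 0, 0, 0, 0, -1, -0.012, -0.04, 0, 0, 0, 0, -1, -0.012, -0.04, 0, 0, 0, 0, -1, -0.012, -0.04, 0, 0, 0, 0, -1]

```text
t: 7.65
tcp_pos: [0.5149, -0.0382, 0.2078]
tool_rot: [0.998, -0.059, -0.001, -0.0]
force: [0.3, -0.0, -1.4]
finger_gap: 0.174
gripper_force: 20.3
```

>>> servo_tool:
  commands: [-0.012, -0.04, 0, 0, 0, 0, -1, -0.012, -0.04, 0, 0, 0, 0, -1, -0.012, -0.04, 0, 0, 0, 0, -1, -0.012, -0.04, 0, 0, 0, 0, -1, -0.012, -0.04, 0, 0, 0, 0, -1, -0.012, -0.04, 0, 0, 0, 0, -1, -0.012, -0.04, 0, 0, 0, 0, -1, -0.012, -0.035, 0, 0, 0, 0, -1, -0.01, -0.025, 0, 0, 0, 0, -1, -0.005, -0.015, 0, 0, 0, 0, -1, 0, 0, 0, 0, 0, 0, -1, 0, 0, 0, 0, 0, 0, -1]

```text
t: 8.65
tcp_pos: [0.4819, 0.1426, 0.2083]
tool_rot: [0.998, -0.059, -0.0, 0.0]
force: [0.2, 0.1, -1.1]
finger_gap: 0.174
gripper_force: 20.3
```

```bash
python3 - <<'E'
from h import *
import pickle
np.set_printoptions(precision=4,suppress=True)
p=snap('wrist','w3.png'); s=manip.sense(); print(s['t'],s['tcp_pos'],s['tool_rot'])
pickle.dump(p,open('A.pkl','wb'))
for q in ['bore','pointer_tip','stand','lens']:
    print(q,[(np.round(d['box'],1).tolist(),round(d['conf'],2)) for d in manip.look_for(p,q)][:3])
E
```

```text
8.7 [0.4822 0.1421 0.2084] [ 0.9982 -0.0593 -0.0002  0.0002]
bore [([0.0, 30.5, 246.5, 163.1], 0.93)]
pointer_tip [([11.9, 30.7, 69.8, 73.2], 0.91)]
stand [([0.0, 31.1, 247.1, 168.3], 0.68)]
lens [([213.5, 224.6, 54.8, 50.1], 0.94), ([208.3, 44.9, 148.9, 334.1], 0.85)]
```

View pics/w3.png

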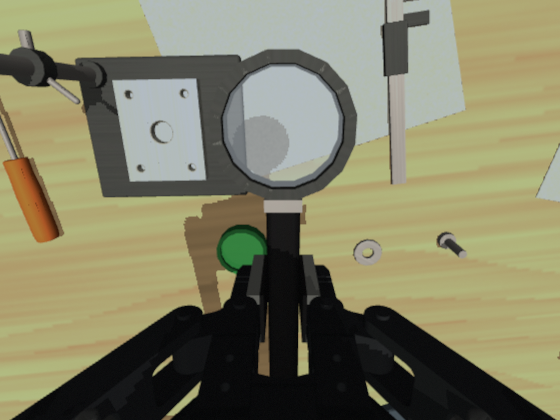

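The wrist view shows the bore at about (162,131), the four small holes, the post base at (95,75), the collar at (35,68), the pointer tip at about (78,102), and the held lens at (283,122). Now I'll fit these precisely.

```bash
cat > fit.py <<'E'
from h import *
from scipy.optimize import least_squares
def holes(p,x0,y0,x1,y1,thr=105):
    g=cv2.cvtColor(p['img'],cv2.COLOR_RGB2GRAY)[y0:y1,x0:x1]
    m=(g<thr).astype(np.uint8); n,_,st,ce=cv2.connectedComponentsWithStats(m)
    return [(int(s[4]),(c+[x0,y0]).round(2).tolist(),s[2:4].tolist()) for s,c in zip(st[1:],ce[1:]) if 3<s[4]<900]
def ring(p,z,cx,cy,r0,r1):
    """outer rim edge: darkest-to-bright step along radii, then circle fit at height z"""
    g=cv2.GaussianBlur(cv2.cvtColor(p['img'],cv2.COLOR_RGB2GRAY),(0,0),1).astype(np.float32); E=[]
    for a in np.r_[np.arange(-215,35,3)]*np.pi/180:
        r=np.arange(r0,r1,.25); v=cv2.remap(g,(cx+r*np.cos(a)).astype(np.float32)[None],(cy+r*np.sin(a)).astype(np.float32)[None],1)[0]
        d=np.gradient(v); k=d.argmax()
        if d[k]>1.5: E.append((cx+r[k]*np.cos(a),cy+r[k]*np.sin(a)))
    E=np.array(E); Q=np.array([at(p,a,b,z)[:2] for a,b in E])
    f=lambda s:np.hypot(*(Q-s[:2]).T)-s[2]
    s=least_squares(f,[*Q.mean(0),.03],loss='soft_l1',f_scale=.0005).x
    return s,len(E),np.std(f(s))
E
python3 - <<'E'
from fit import *
import pickle
np.set_printoptions(precision=4,suppress=True)
p=pickle.load(open('A.pkl','rb'))
for t in (90,110,130): print(t,holes(p,116,82,206,182,t))
s=manip.sense()
for z in (.219,.227,.235): print(z,ring(p,z,287,122,55,82))
# crop for the pointer
a=cv2.cvtColor(p['img'],cv2.COLOR_RGB2BGR)[20:150,0:215]; cv2.imwrite('pics/w3c.png',cv2.resize(a,None,fx=3.7,fy=3.7,interpolation=cv2.INTER_CUBIC))
E
```

```text
90 [(409, [202.49, 111.8], [9, 86]), (28, [127.46, 93.86], [5, 7]), (13, [181.69, 92.77], [3, 7]), (520, [120.0, 155.78], [13, 74]), (61, [154.36, 132.43], [13, 21]), (20, [139.6, 167.9], [5, 6]), (13, [190.23, 167.38], [5, 5]), (43, [184.0, 181.0], [43, 1])]
110 [(428, [202.43, 112.6], [9, 88]), (23, [181.65, 92.22], [5, 8]), (35, [127.54, 93.91], [6, 8]), (537, [120.05, 155.23], [14, 75]), (87, [154.87, 131.66], [14, 22]), (28, [139.71, 168.04], [7, 7]), (20, [190.8, 167.7], [6, 7]), (62, [178.24, 180.94], [58, 2])]
130 [(467, [202.3, 114.07], [10, 92]), (29, [182.0, 92.59], [6, 9]), (44, [127.57, 93.7], [7, 9]), (564, [120.22, 154.89], [15, 77]), (105, [155.3, 131.76], [16, 22]), (34, [139.53, 168.18], [7, 7]), (26, [190.46, 167.5], [7, 7]), (88, [175.22, 180.81], [71, 2])]
0.219 (array([0.5501, 0.1315, 0.0321]), 84, np.float64(0.001040743286141154))
0.227 (array([0.5508, 0.1316, 0.0304]), 84, np.float64(0.0009867685443899052))
0.235 (array([0.5515, 0.1316, 0.0287]), 84, np.float64(0.0009328147471681234))
```

View pics/w3c.png

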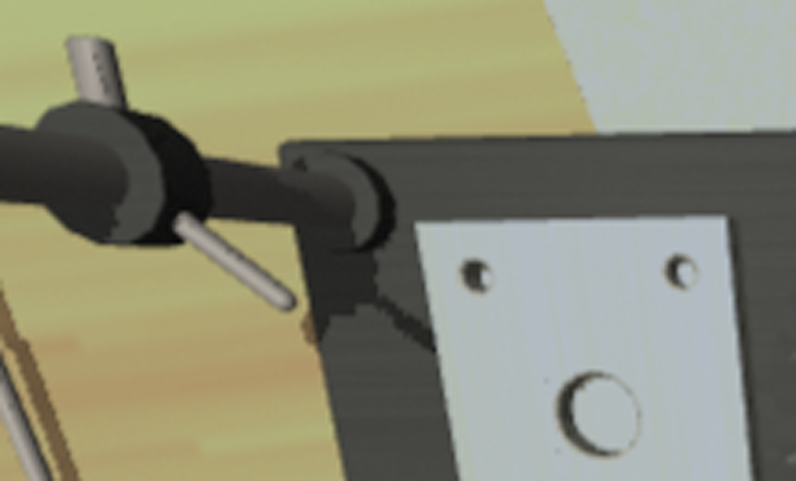

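The crop shows the pointer rod ending at (290,302), which is wrist pixel (78.0,101.3). The bore ellipse centre at (598,414) is pixel (161.4,131.5), and the collar centre is at about (32.6,66.7). The rim now looks smaller than just after the lift (about 136 px against 147), so the lens may have drooped; I'll check that next.

```bash
cat > droop.py <<'E'
from fit import *
from scipy.spatial.transform import Rotation as Rn
# camera in tool frame
T=np.array([.0819,.0004,-.1662]); RC=np.array([[0.0005,.9475,.3196],[1,-.0007,.0006],[.0008,.3196,-.9475]])
def edge(img,cx,cy,r0,r1):
    g=cv2.GaussianBlur(cv2.cvtColor(img,cv2.COLOR_RGB2GRAY),(0,0),1).astype(np.float32);E=[]
    hsv=cv2.cvtColor(img,cv2.COLOR_RGB2HSV)
    for a in np.arange(-205,25,2.5)*np.pi/180:
        r=np.arange(r0,r1,.25); v=cv2.remap(g,(cx+r*np.cos(a)).astype(np.float32)[None],(cy+r*np.sin(a)).astype(np.float32)[None],1)[0]
        k=np.argmax(np.gradient(v)); E.append((cx+r[k]*np.cos(a),cy+r[k]*np.sin(a)))
    return np.array(E)
def toolproj(X,K):
    c=(X-T)@RC*[1,-1,-1]; h=c@K.T; return h[:,:2]/h[:,2:]
def fit(E,K,rad=.031,free=False):
    ph=np.linspace(0,2*np.pi,180)
    def model(q): # q: x,z of rim-top centre in tool, y, pitch
        c=np.array([q[0],q[1],q[2]]);th=q[3] if free else np.arcsin(np.clip((q[2]+.019+.008)/.07,-.5,.5))
        ex=np.array([np.cos(th),0,np.sin(th)]);ey=np.array([0,1,0])
        return toolproj(c+rad*(np.cos(ph)[:,None]*ex+np.sin(ph)[:,None]*ey),K)
    def res(q):
        M=model(q); cen=M.mean(0); A=np.arctan2(*(M-cen).T[::-1]);o=np.argsort(A)
        rr=np.interp(np.arctan2(*(E-cen).T[::-1]),A[o],np.hypot(*(M-cen).T)[o],period=2*np.pi)
        return np.hypot(*(E-cen).T)-rr
    s=least_squares(res,[.07,0,-.027,0],loss='soft_l1',f_scale=1.)
    return s.x,np.sqrt(np.mean(res(s.x)**2))
E
python3 - <<'E'
from droop import *
np.set_printoptions(precision=4,suppress=True)
p=snap('wrist'); K=p['mtx']
w2=cv2.cvtColor(cv2.imread('pics/w2.png'),cv2.COLOR_BGR2RGB); w3=cv2.cvtColor(cv2.imread('pics/w3.png'),cv2.COLOR_BGR2RGB)
for n,im,a in [('w2 rest',w2,(283,117,52,72)),('w3',w3,(287,122,58,80)),('now',p['img'],(287,122,58,80))]:
    E=edge(im,*a); print(n,cv2.fitEllipse(E.astype(np.float32)))
    for rd in (.031,.0303):
        print('   ',rd,fit(E,K,rd),fit(E,K,rd,True))
print('nominal w2 rim top z in tool', .0581-.056)
s=manip.sense();print(s['t'],s['force'],s['ft_torque'],s['gripper_force'])
# stand
import pickle
A=pickle.load(open('A.pkl','rb'))
px=dict(bore=(161.4,131.5),h1=(128.5,93.9),h2=(183.7,93.1),h3=(140.,168.),h4=(191.2,167.5))
W={k:at(A,*v,.028)[:2] for k,v in px.items()};print(W)
far=(W['h1']-W['h2']);near=W['h3']-W['h4'];l=W['h1']-W['h3'];r=W['h2']-W['h4']
print('yaws',[np.arctan2(v[1],v[0])-o for v,o in((far,np.pi/2),(near,np.pi/2),(l,0),(r,0))],'mean holes',np.mean([W[k] for k in('h1','h2','h3','h4')],0))
ya=np.mean([np.arctan2(v[1],v[0])-o for v,o in((far,np.pi/2),(near,np.pi/2),(l,0),(r,0))])
u=np.array([58,66])/np.hypot(58,66);d=np.array([[np.cos(ya),-np.sin(ya)],[np.sin(ya),np.cos(ya)]])@u
f=lambda q:proj(A,[*(W['bore']+d*q[1]),q[0]])[0]-[78.,101.3]
print('z,r',least_squares(f,[.1,.047]).x, 'at r=.047', [(z,proj(A,[*(W['bore']+d*.047),z])[0]) for z in(.088,.092,.096,.1)])
print('collar',[(z,proj(A,[*(W['bore']+d*.0879),z])[0]) for z in(.085,.09,.095,.1)])
E
```

```text
w2 rest ((282.6250915527344, 115.33438110351562), (126.62947845458984, 127.24513244628906), 149.84669494628906)
    0.031 (array([ 0.0734,  0.0001, -0.0013,  0.    ]), np.float64(3.132130218169795)) (array([ 0.0706,  0.0001, -0.0007,  0.0795]), np.float64(3.1609464776974185))
    0.0303 (array([ 0.073 ,  0.0001, -0.0047,  0.    ]), np.float64(3.135307439481744)) (array([ 0.0709,  0.0001, -0.0044,  0.0796]), np.float64(3.160944065675161))
w3 ((288.5220031738281, 128.2611083984375), (135.22592163085938, 161.28829956054688), 178.16854858398438)
    0.031 (array([ 0.0708,  0.0026, -0.0149,  0.    ]), np.float64(2.5556523870381964)) (array([ 0.0702,  0.0026, -0.0147,  0.0815]), np.float64(2.5191456230822107))
    0.0303 (array([ 0.0707,  0.0026, -0.0183,  0.    ]), np.float64(2.528700986158002)) (array([ 0.0704,  0.0026, -0.0182,  0.0815]), np.float64(2.519144534378456))
now ((288.5152587890625, 127.59273529052734), (135.23033142089844, 160.33590698242188), 176.74888610839844)
    0.031 (array([ 0.0709,  0.0026, -0.015 ,  0.    ]), np.float64(2.5396710149537767)) (array([ 0.0703,  0.0026,
[... 300 characters left out ...]
[-0.0313  0.0157  0.0181] 20.31473010778427
{'bore': array([0.5439, 0.2632]), 'h1': array([0.5843, 0.2875]), 'h2': array([0.5785, 0.2318]), 'h3': array([0.5086, 0.2955]), 'h4': array([0.5026, 0.2401])}
yaws [np.float64(-0.10353451710877226), np.float64(-0.10729945143384012), np.float64(-0.10608468478165865), np.float64(-0.10879609316696157)] mean holes [0.5435 0.2637]
z,r [0.1029 0.0478] at r=.047 [(0.088, array([ 89.4526, 101.6876])), (0.092, array([ 86.7267, 101.7598])), (0.096, array([ 83.923 , 101.8342])), (0.1, array([ 81.0378, 101.9106]))]
collar [(0.085, array([47.7608, 67.7049])), (0.09, array([43.5137, 67.1835])), (0.095, array([39.1103, 66.6429])), (0.1, array([34.5419, 66.0821]))]
```

```bash
python3 - <<'E'
from droop import *
np.set_printoptions(precision=2,suppress=True)
p=snap('wrist'); K=p['mtx']; im=p['img']
for deg in (0,3,6,9,12):
    t=np.radians(deg); R=np.array([[np.cos(t),0,-np.sin(t)],[0,1,0],[np.sin(t),0,np.cos(t)]]) # lens end toward +z
    f=lambda x,y,z: toolproj(np.array([[0,0,-.019]])+np.array([[x,y,z]])@R.T,K)[0]
    print(deg,'end',f(-.08,0,-.008),'front',f(.039,0,-.008),'rim far',f(.101,0,-.008),'rim l/r',f(.07,-.031,-.008),f(.07,.031,-.008),'rim near',f(.039,0,-.008))
m=max((d for d in manip.silhouettes(p,'loupe_grip')),key=lambda d:d['pixels'][60:120,215:360].sum())
r,c=np.nonzero(m['pixels']);print(m['conf'],m['box'],[(k,c[r==k].min(),c[r==k].max()) for k in range(r.min(),r.max()+1,8)])
print('rim col scan', [im[122,k].mean().round() for k in range(212,240,1)],[im[122,k].mean().round() for k in range(340,364)])
print('col 284 bottom',[(k,int(im[k,284].mean())) for k in range(366,392)]); print('top',[(k,int(im[k,284].mean())) for k in range(44,60)])
print('near',[(k,int(im[k,284].mean())) for k in range(184,218)])
E
```

```text
0 end [282.19 397.64] front [282.15 197.45] rim far [282.12  45.18] rim l/r [208.32 126.83] [355.97 126.91] rim near [282.15 197.45]
3 end [282.17 403.54] front [282.16 195.35] rim far [282.16  46.4 ] rim l/r [210.13 125.31] [354.2  125.39] rim near [282.16 195.35]
6 end [282.14 409.37] front [282.17 193.53] rim far [282.19  48.26] rim l/r [211.9  124.32] [352.48 124.39] rim near [282.17 193.53]
9 end [282.12 415.1 ] front [282.19 191.97] rim far [282.23  50.7 ] rim l/r [213.61 123.8 ] [350.81 123.88] rim near [282.19 191.97]
12 end [282.1  420.71] front [282.2  190.66] rim far [282.26  53.62] rim l/r [215.27 123.75] [349.2  123.82] rim near [282.2  190.66]
0.58 [207.4, 48.8, 151.0, 328.2] [(49, np.int64(264), np.int64(300)), (57, np.int64(246), np.int64(317)), (65, np.int64(234), np.int64(330)), (73, np.int64(227), np.int64(335)), (81, np.int64(220), np.int64(343)), (89, np.int64(216), np.int64(348)), (97, np.int64(213), np.int64(350)), (105, np.int64(211), np.int64(353)), (113, np.int64(209), np.int64(355)), (121, np.int64(209), np.int64(355)), (129, np.int64(208), np.int64(355)), 
[... 2281 characters left out ...]
, (379, 10), (380, 10), (381, 9), (382, 9), (383, 5), (384, 7), (385, 6), (386, 7), (387, 7), (388, 7), (389, 9), (390, 9), (391, 10)]
top [(44, 182), (45, 182), (46, 183), (47, 183), (48, 170), (49, 122), (50, 75), (51, 75), (52, 75), (53, 75), (54, 75), (55, 75), (56, 75), (57, 75), (58, 76), (59, 75)]
near [(184, 111), (185, 111), (186, 80), (187, 22), (188, 17), (189, 54), (190, 71), (191, 71), (192, 71), (193, 71), (194, 71), (195, 71), (196, 71), (197, 70), (198, 70), (199, 84), (200, 136), (201, 163), (202, 163), (203, 163), (204, 163), (205, 163), (206, 163), (207, 163), (208, 163), (209, 163), (210, 162), (211, 162), (212, 122), (213, 44), (214, 24), (215, 24), (216, 26), (217, 25)]
```

The rim silhouette (columns 208–356) matches the level prediction. My eye had merged the rim with the dark base, so the loupe is level with no droop. The pointer comes out at about 0.1025 m; I'll move lower and closer for the confirming view.

>>> servo_tool:
  commands: [0, -0.01, 0.01, 0, 0, 0, -1, 0, -0.015, 0.02, 0, 0, 0, -1, 0, -0.015, 0.025, 0, 0, 0, -1, 0, -0.015, 0.025, 0, 0, 0, -1, 0, -0.015, 0.025, 0, 0, 0, -1, 0, -0.015, 0.025, 0, 0, 0, -1, 0, -0.015, 0.02, 0, 0, 0, -1, 0, -0.01, 0.015, 0, 0, 0, -1, 0, -0.01, 0.01, 0, 0, 0, -1, 0, 0, 0, 0, 0, 0, -1, 0, 0, 0, 0, 0, 0, -1]

```text
t: 9.97
tcp_pos: [0.4897, 0.2022, 0.121]
tool_rot: [0.998, -0.059, -0.0, 0.0]
force: [0.0, 0.1, -1.4]
finger_gap: 0.175
gripper_force: 20.3
```

```bash
python3 - <<'E'
from h import *
import pickle
np.set_printoptions(precision=4,suppress=True)
p=snap('wrist','w4.png'); s=manip.sense(); print(s['t'],s['tcp_pos'],s['tool_rot'])
pickle.dump(p,open('B.pkl','wb'))
m=max((d for d in manip.silhouettes(p,'loupe_grip')),key=lambda d:d['pixels'][60:120,215:360].sum());print(m['conf'],m['box'])
a=cv2.cvtColor(p['img'],cv2.COLOR_RGB2BGR)[10:210,0:260]; cv2.imwrite('pics/w4c.png',cv2.resize(a,None,fx=3,fy=3,interpolation=cv2.INTER_CUBIC))
E
```

```text
10.0167 [0.4899 0.2019 0.1213] [ 0.9982 -0.0593  0.0003  0.    ]
0.62 [205.6, 49.4, 152.8, 328.5]
```

View pics/w4c.png

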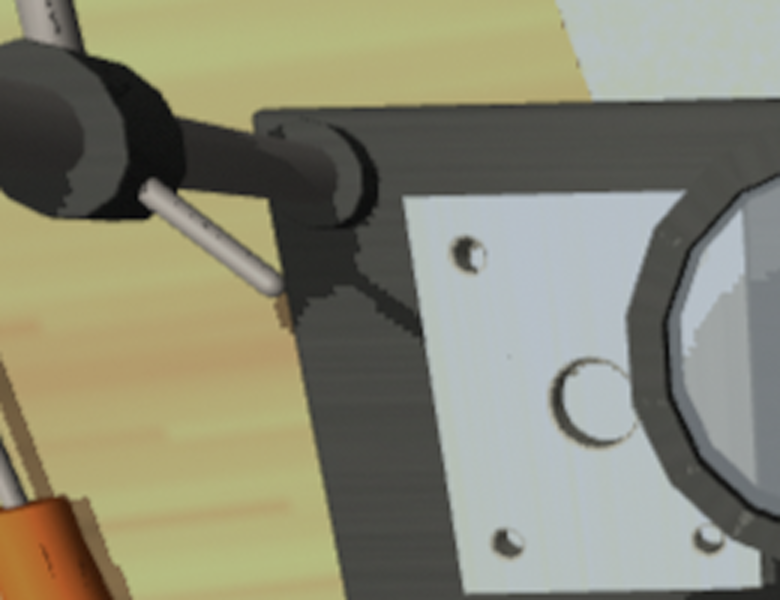

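The crop shows the bore centred at (595,402), pixel (198.0,143.7), and the pointer tip at (277,285), pixel (92,104.7). Left holes are at pixels (155.7,94.7) and (169,190.7).

```bash
python3 - <<'E'
from h import *
import pickle
from scipy.optimize import least_squares
np.set_printoptions(precision=4,suppress=True)
A=pickle.load(open('A.pkl','rb'));B=pickle.load(open('B.pkl','rb'))
b=at(B,198,143.7,.028); v=at(B,155.7,94.7,.028)-at(B,169,190.7,.028); ya=np.arctan2(v[1],v[0]);print('bore',b,'yaw',ya)
ya=-.1065
u=np.array([58,66])/np.hypot(58,66);d=np.array([[np.cos(ya),-np.sin(ya)],[np.sin(ya),np.cos(ya)]])@u
print('z,r',least_squares(lambda q:proj(B,[*(b[:2]+d*q[1]),q[0]])[0]-[92,104.7],[.1,.047]).x)
print('tri tip',tri([(A,78,101.3),(B,92,104.7)]),'tri bore',tri([(A,161.4,131.5),(B,198,143.7)]))
# lens from rim box at rim-top height
s=manip.sense();zr=s['tcp_pos'][2]+.027
L=at(B,282.1,124.3,zr);R=np.array([[0.9930,-.1184],[-.1184,-.9930]]) # rows: tool x, y in world
print('lens',L,'rel tool',R@(L-s['tcp_pos'])[:2]);dl=(b-L)[:2];print('shift tool (m)',R@dl,'share',R@dl/.5)
E
```

```text
bore [0.5441 0.2631 0.028 ] yaw -0.09732890161808343
z,r [0.1029 0.048 ]
tri tip [0.5795 0.2982 0.0984] tri bore [0.544  0.2632 0.0277]
lens [0.5605 0.1936 0.1486] rel tool [ 0.0708 -0.0001]
shift tool (m) [-0.0245 -0.0671] share [-0.049  -0.1343]
```

>>> servo_tool:
  commands: [-0.002, -0.006, 0.003, 0, 0, 0, -1, -0.005, -0.014, 0.008, 0, 0, 0, -1, -0.006, -0.018, 0.01, 0, 0, 0, -1, -0.006, -0.018, 0.01, 0, 0, 0, -1, -0.006, -0.018, 0.01, 0, 0, 0, -1, -0.006, -0.018, 0.01, 0, 0, 0, -1, -0.006, -0.018, 0.01, 0, 0, 0, -1, -0.005, -0.014, 0.008, 0, 0, 0, -1, -0.003, -0.01, 0.007, 0, 0, 0, -1, 0, 0, 0, 0, 0, 0, -1, 0, 0, 0, 0, 0, 0, -1, 0, 0, 0, 0, 0, 0, -1]

```text
t: 11.07
tcp_pos: [0.4755, 0.271, 0.0832]
tool_rot: [0.998, -0.059, 0.0, 0.0]
force: [0.7, -0.9, -1.1]
finger_gap: 0.171
gripper_force: 20.3
```

```bash
python3 - <<'E'
from h import *
import pickle
np.set_printoptions(precision=4,suppress=True)
p=snap('wrist'); s=manip.sense(); print(s['t'],s['tcp_pos'],s['tool_rot'],s['gripper_force'])
pickle.dump(p,open('C.pkl','wb'))
m=max((d for d in manip.silhouettes(p,'loupe_grip')),key=lambda d:d['pixels'][60:120,215:360].sum());print(m['conf'],m['box'])
sc=snap('scene'); print([d['box'] for d in manip.look_for(sc,'loupe_grip')], [d['box'] for d in manip.look_for(sc,'pointer_tip')])
a=cv2.cvtColor(p['img'],cv2.COLOR_RGB2BGR)[20:220,140:400]; c=cv2.cvtColor(sc['img'],cv2.COLOR_RGB2BGR)[220:340,310:450]
o=np.zeros((600,800,3),np.uint8); a=cv2.resize(a,None,fx=1.73,fy=1.73,interpolation=2); c=cv2.resize(c,(349,299),interpolation=2)
o[:a.shape[0],:a.shape[1]]=a; o[:299,450:799]=c; cv2.imwrite('pics/fin.png',o)
E
```

```text
11.1167 [0.4756 0.2708 0.0833] [ 0.9982 -0.0597  0.0002 -0.    ] 20.314162373542786
0.71 [205.7, 49.5, 150.8, 327.6]
[[374.1, 226.9, 32.2, 20.2], [112.0, 188.8, 47.7, 25.5], [170.7, 167.9, 49.2, 26.4], [261.5, 165.5, 47.1, 21.0]] [[386.0, 280.5, 15.6, 15.1]]
```

View pics/fin.png

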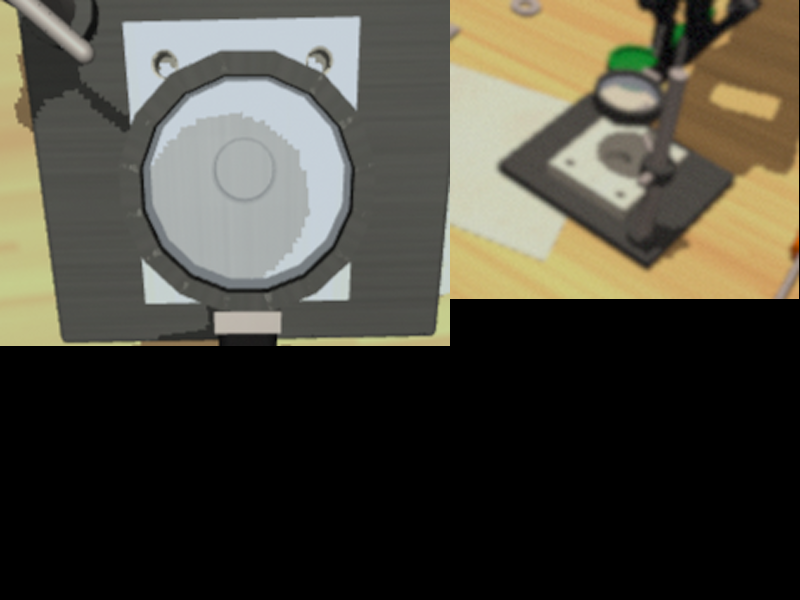

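The final picture shows the bore at crop (244,170), seen through the middle of the lens, with the pointer tip well clear at (90,52). The scene crop shows the lens floating above the bore, free of the post. One last joint check of the pointer height.

```bash
python3 - <<'E'
from h import *
import pickle
from scipy.optimize import least_squares
np.set_printoptions(precision=4,suppress=True)
A,B,C=[pickle.load(open(f+'.pkl','rb')) for f in 'ABC']
ya=-.105;b=np.array([.544,.2632]);u=np.array([58,66])/np.hypot(58,66);d=np.array([[np.cos(ya),-np.sin(ya)],[np.sin(ya),np.cos(ya)]])@u
obs=[(A,78,101.3),(B,92,104.7),(C,191.8,49.8)]
for o in obs: print(least_squares(lambda q:proj(o[0],[*(b+d*q[1]),q[0]])[0]-o[1:],[.1,.047]).x)
print('tri',tri(obs)); X=tri(obs); print('r',np.hypot(*(X[:2]-b)))
print('bore px pred',proj(C,[*b,.028]),'lens ctr top pred',proj(C,[.5439,.2627,.110]))
f=lambda q:np.r_[[k for o in obs for k in proj(o[0],[*(b+d*q[1]),q[0]])[0]-o[1:]],(q[1]-.047)/.001]
s=least_squares(f,[.1,.047]);print(s.x,s.fun)
E
```

```text
[0.1029 0.0477]
[0.1025 0.0482]
[0.1002 0.049 ]
tri [0.5794 0.2957 0.1027]
r 0.04804791589824207
bore px pred [[281.5187 117.8585]] lens ctr top pred [[281.8934 129.8874]]
[0.1028 0.0481] [-0.2862 -0.2655 -0.1398  0.1387  0.1721  0.7549  1.0539]
```

```bash
python3 - <<'E'
from station import manip
s=manip.sense();print(s['t'],s['tcp_pos'],s['gripper_force'],abs(s['qd']).max())
print(manip.sign_off())
E
```

```text
11.3167 [0.47560215 0.27077093 0.08339236] 20.31405508518219 0.0023694088348657208
the job is handed in; nothing more can be done
None
```

I handed the job in with the loupe held level and steady at a 20 N grip setting (about 20.3 N measured; a brief 21 N as the fingers closed). The lens measured within about 1 mm of the bore axis, its middle at 0.102 m against 0.103 m for the pointer.

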